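Lean the tall stick panel on the drying stand

ROBOT

A 7-joint arm with a two-finger parallel gripper is mounted at the origin on the work surface. World frame = base frame: x ahead of the robot, y to its left, z up, the work surface at z = 0. Lengths are in mm, angles in rad, forces in N, time in s.
With the tool pointing down it reaches from about 425 to 950 mm from the base axis. Payload 4.7 kg.
Tool frame: the origin (TCP) lies at the centre of the arm's flange, where the gripper is bolted on; the fingertips stand 173 mm ahead of it and the grasp point (between the pads) lies 155 mm ahead of it; z points along the fingers, y is the line along which they close (so a half turn about z gives the same grasp; the last joint's range is limited). The gripper opens to 85 mm and grips with 20 to 120 N. Pads are 22 mm wide; open, the fingers measure 114 mm over their backs; the gripper's body (76 mm by 85 mm) begins 54 mm behind the grasp point. The pads swing forward as they close: fully open they stand 13 mm farther back than shut.
Start: joints at [1.318, 0.469, -0.049, 1.532, 0.024, 1.141, -0.082], TCP at [149.843, -658.162, 404.735] pointing down, gripper open.
Joint ranges: [-2.59, 2.59], [-0.33, 1.99], [-1.39, 1.29], [0.1, 2.45], [-1.04, 4.18], [0.21, 1.99], [-2.66, 2.66]. Speed limits (rad/s): [2.57, 2.57, 3.14, 3.14, 3.14, 3.14, 3.14].

INTERFACE

Orientations are given as [roll, pitch, yaw] about the fixed x, y, z axes, in that order (R = Rz(yaw) Ry(pitch) Rx(roll)).
In Python, from station import observe, grab_frame, hand_in, boxes_of gives the robot as it stands.
- The arm moves only by the tool servo_tool, never from a script. Its argument "commands" is a list of rows, each an object with "dp": the shift along the tool's x, y, z in mm, a list of three; "rotation": the turn, a rotation vector about the tool's x, y, z in degrees, a list of three; "fingers": the finger opening in mm, from 0 to 85.4. In form: [{"dp": [x, y, z], "rotation": [rx, ry, rz], "fingers": fingers}, ...]. A call has 1 to 5 rows; each row shifts and turns the commanded pose from where the row before left it, along the tool's axes as they then stand; what a row does not reach is not made up. A row lasts 1/10 s, in which the tool goes at most 50 mm and 8.59 degrees, less where a joint would pass 70% of its speed; a pose out of reach is approached as far as the arm can. A call with a gripper value outside its range is refused whole. The fingers move at their own pace and stop on an object; "squeeze" is the grip in N (left out, the last holds). Time passes only in rows, so rows that do not move let the fingers close. It gives the time, the measured TCP pose, the force, the opening and the grip force at its end, in the units of the state.
- observe(): the state, without advancing time (a new reading comes with each control period).
- grab_frame(name): name is "side" or "top"; returns a dict with "color" (384x512x3 uint8, red, green, blue), "intrinsics" (3x3 intrinsics, pixels), "xyz" and "rotation" of the camera in the world. Camera axes: x right, y down, z forward; pixel columns grow to the right and rows downward; lengths in mm; the calibration is good to about 2 mm. A picture is of the moment at which its call begins. There is no depth.
- hand_in(): hands the job in; it is judged then, once.
Trained networks look in a picture, given as the dict that the camera call returned (one of the last four; its "shot" number tells which), for a name from the list of things; names that differ only in an ending like _2 or _b are one class to them, and where a whole thing is asked for, a point or a joint stands for the part that bears it (a point fixed in the world has none). Each returns a list of dicts, best first, with "score" (0 to 1); they miss things now and then, are a little off and sometimes report something else, mostly with a low value. They report only what shows in the picture. A call takes as long as a camera call. They do not tell look-alikes from the thing itself.
- boxes_of(picture, thing): "bbox" ([left, top, right, bottom] in pixels, round what is visible of it).
The state is a dict: "clock": time; "joint_pos": joint angles; "joint_velocities": joint speeds; "joint_efforts": joint torques, N m; "tool_pos": TCP position; "orientation": TCP orientation; "wrist_force": force on the tool from outside, world axes, zero at the start; "torque": the same for the moment, N m; "gripper_width": finger opening in mm; "finger_force": force on a finger pad.
Only numpy, scipy, OpenCV 4.12 (cv2) and the standard library are available. Lean on these libraries where they do the work, as an engineer would, in place of code of your own. Each camera call takes 0.05 s, during which the arm holds its last target. There are 200 camera calls.

TASK

Take the tall, wide craft-stick panel out of its slotted block and lean it on the wooden drying stand so the glue can set: lower edge down behind the stop strip and up against it, back resting on the round crossbar, stick face outward and upward, centred and square to the bar, leaning about 20 degrees from upright. Let go of it there so that it stays without sliding; do not let it fall flat on the way, and leave the other two panels in their blocks.

Things in the scene. Friction and masses are not known exactly. Their poses are not given: they have to be found in the camera images.
- panel_mid (a point): Centre of the panel to move (85 mm above its lower edge): flat, rigid, 112 mm wide, 170 tall, 9 thick, 0.1 kg, six pale wooden craft sticks on plywood; the tallest panel. Stands upright in a slot 13 mm wide, 26 deep (floor 8 mm above the table) in a wooden block 58 x 130 mm, 34 high. z up along the sticks, y along the width, x out of the stick face; the other face is bare plywood.
- rack: Fixed wooden stand. Origin: centre of underside; z up, y along bar and stop strip. Base 130 (x) by 160 mm, 12 thick. Strip on the base at its +x side: top z = 24 mm, inner face x = 45. Round bar, 12 mm thick: axis x = 1.8, z = 90 mm, on posts at y = +-70. With its foot inside against the strip and its back on the bar the panel leans 20 degrees, top towards -x, sticks facing +x and up.
- narrow_mid (a point): Centre of a bystander panel, narrower and lower: 56 mm wide, 140 mm tall, 9 mm thick, three sticks, upright in its own slotted block like the first. Axes as for panel_mid. Leave it there.
- short_mid (a point): Centre of a bystander panel, as wide but short: 112 mm wide, 100 mm tall, 9 mm thick, six sticks, upright in its own slotted block like the first. Axes as for panel_mid. Leave it there.
Things that resemble listed ones, but are neither listed nor needed, are in the scene too. What is shaped like the part that bears panel_mid but orange or red is not meant.

How it is judged (in metres and radians):
At the end, for the whole second after the job is handed in: The tall panel is at rest on the stand: lower edge on the base and within about 15 mm of the stop strip, on its bar side; leaning back onto the bar, 10 to 30 degrees from upright, stick face outward and upward; centred on the stand within 25 mm and square to the bar within 11 degrees (x of panel in the frame of rack between 0.024 and 0.052 m and y of panel in the frame of rack between -0.025 and 0.025 m and z of panel in the frame of rack below 0.022 m and angle between panel's own z axis and vertical between 0.175 and 0.52 rad and x of panel_mid in the frame of rack below 0.025 m and angle between panel's own x axis and vertical below 1.45 rad and angle between the y axis of panel and the y axis of rack, either way round below 0.2 rad and linear speed of panel below 0.02 m/s and angular speed of panel below 0.1 rad/s); the robot touches nothing.
It fails at once if the tall panel falls over (more than 50 degrees from upright) (angle between panel's own z axis and vertical above 0.87 rad).
It fails at once if a bystander panel is taken from its block or knocked over (distance of any of narrow_mid, short_mid from where it was at the start of the episode above 0.03 m).
It also fails if it takes over 48 s, if anything falls off the work surface, if the arm or the gripper's body presses on something with over 40 N, if the wrist force passes 120 N, or if a joint passes its speed limit or range.

## Working session

There is one attempt and no reset: what is moved stays moved. The work goes in short steps, Python scripts to look and compute and a tool call to move; the robot and the scene stay as the last step left them, time stands still between calls to the robot, and variables do not carry over. Pictures are saved under pics/ and viewed, at most 10 in all, crops included, and the job is handed in when it is done.

Besides the shell and the picture viewer there is one more tool, called after ">>>" in YAML: its name, and indented under it one key for each argument. servo_tool: Moves the arm, as the interface text tells. Its arguments: {"type":"object","properties":{"commands":{"type":"array","items":{"type":"object","properties":{"dp":{"type":"array","items":{"type":"number"}},"rotation":{"type":"array","items":{"type":"number"}},"fingers":{"type":"number"}}}},"squeeze":{"type":"number"}},"required":["commands"]}

```bash
mkdir -p pics
cat > h.py <<'E'
import numpy as np, cv2
from station import *
def ray(f,u,v):
    K=np.array(f["intrinsics"]);d=np.linalg.solve(K,[u,v,1.0]);R=np.array(f["rotation"])
    return np.array(f["xyz"],float),R@d
def onz(f,u,v,z):
    o,d=ray(f,u,v);return o+d*(z-o[2])/d[2]
def proj(f,P):
    q=np.array(f["rotation"]).T@(np.array(P,float)-np.array(f["xyz"]));q=np.array(f["intrinsics"])@q;return q[:2]/q[2]
E
python3 - <<'E'
from h import *
s=observe();print({k:np.round(v,3).tolist() for k,v in s.items()})
for n in("top","side"):
    f=grab_frame(n);cv2.imwrite(f"pics/{n}0.png",f["color"][:,:,::-1])
    print(n,np.round(f["xyz"]),np.round(f["rotation"],3).tolist(),np.round(f["intrinsics"],1).tolist())
    for t in("panel_mid","rack","narrow_mid","short_mid"):
        for b in boxes_of(f,t)[:4]:print(t,np.round(b["bbox"]),round(b["score"],2))
E
```

```text
{'clock': 0.0, 'joint_pos': [1.318, 0.469, -0.049, 1.534, 0.024, 1.141, -0.082], 'joint_velocities': [0.0, 0.001, -0.0, -0.0, -0.0, 0.001, -0.001], 'joint_efforts': [-0.0, -51.031, -0.046, -23.771, 0.011, 0.008, 0.0], 'tool_pos': [149.782, -657.912, 403.641], 'orientation': [-3.14, 0.0, 0.224], 'wrist_force': [-0.808, -0.08, 0.67], 'torque': [-0.046, -0.006, -0.081], 'finger_force': 0.0, 'gripper_width': 85.365}
top [410. -44. 958.] [-2.947, 0.004, -1.597] [[381.8, 0.0, 261.3], [0.0, 381.8, 189.8], [0.0, 0.0, 1.0]]
panel_mid [411. 143. 454. 204.] 0.91
panel_mid [276. 174. 331. 194.] 0.86
panel_mid [261. 103. 267. 165.] 0.57
rack [337. 217. 424. 287.] 0.65
narrow_mid [179. 221. 214. 232.] 0.87
short_mid [ 80. 188. 141. 208.] 0.84
side [ 450. -953.  703.] [-2.175, -0.005, -0.15] [[383.1, 0.0, 255.3], [0.0, 383.1, 194.1], [0.0, 0.0, 1.0]]
panel_mid [277. 165. 318. 212.] 0.73
panel_mid [266. 259. 325. 329.] 0.63
panel_mid [251. 167. 266. 246.] 0.57
rack [173. 233. 242. 317.] 0.59
narrow_mid [217. 144. 223. 188.] 0.48
narrow_mid [171. 235. 242. 318.] 0.29
short_mid [234. 125. 240. 160.] 0.43
```

```bash
python3 - <<'E'
import re
s=open('h.py').read().replace('R=np.array(f["rotation"])','R=rot(f)').replace('np.array(f["rotation"]).T','rot(f).T')
s+='''
from scipy.spatial.transform import Rotation as Ro
def rot(f): return Ro.from_euler("xyz",f["rotation"]).as_matrix()
'''
open('h.py','w').write(s)
E
python3 - <<'E'
import cv2
for n in("top","side"):
    i=cv2.imread(f"pics/{n}0.png");cv2.imwrite(f"pics/{n}0b.png",cv2.resize(i,(800,600),interpolation=cv2.INTER_CUBIC))
E
```

```text
(no output)
```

View pics/top0b.png

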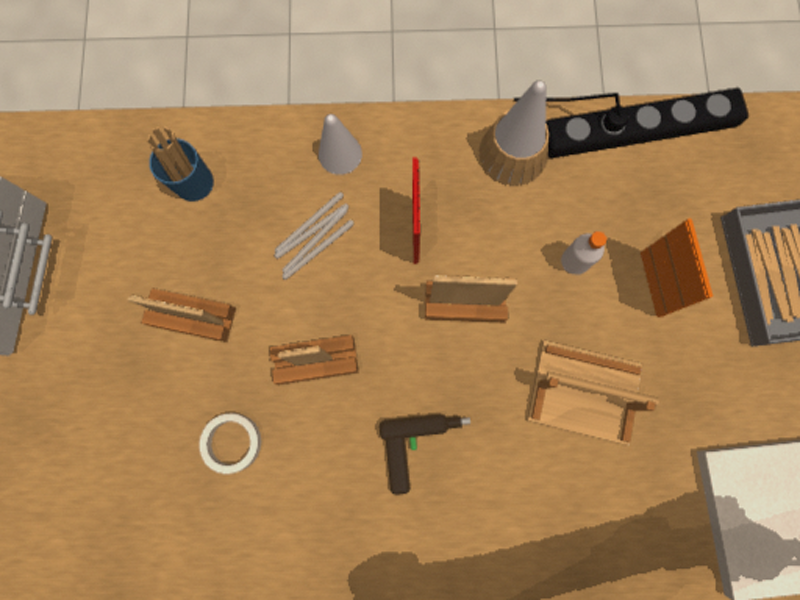

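View pics/side0b.png

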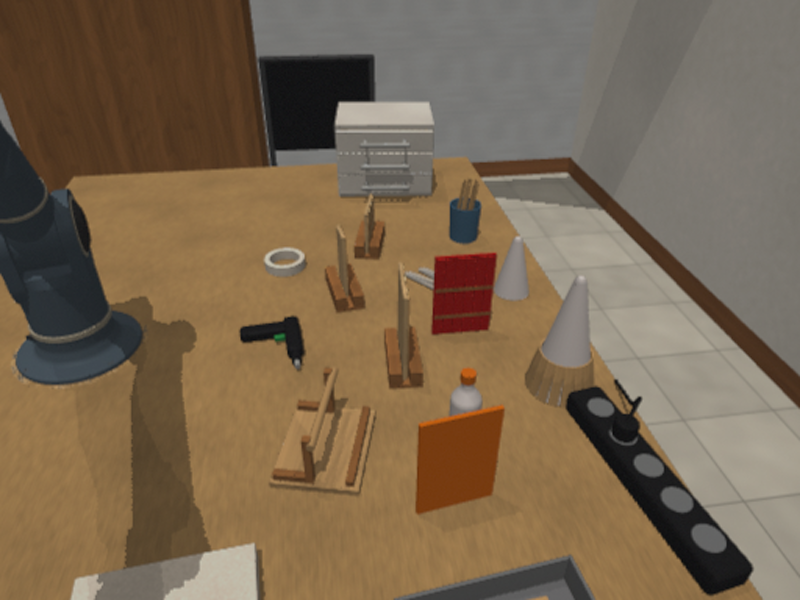

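Run:
```python
import cv2,numpy as np
t=cv2.imread("pics/top0.png");s=cv2.imread("pics/side0.png")
r=lambda i,x,y,w,h,k:cv2.resize(i[y:y+h,x:x+w],(w*k,h*k),interpolation=cv2.INTER_CUBIC)
cv2.imwrite("pics/c1.png",r(t,240,160,195,130,4))
cv2.imwrite("pics/c2.png",np.hstack([r(s,165,225,80,95,5),r(s,235,160,48,95,5)]))
```

```text
(no output)
```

View pics/c1.png

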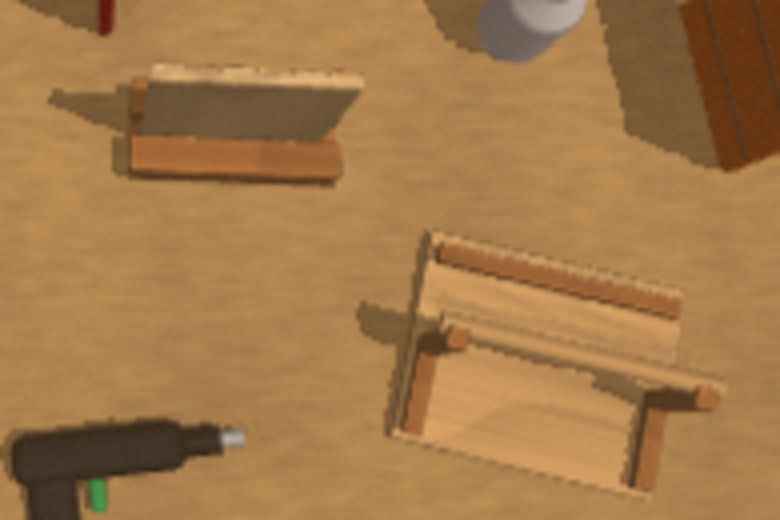

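View pics/c2.png

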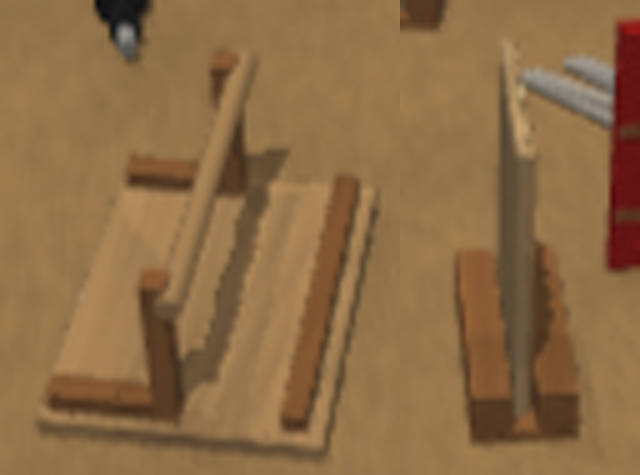

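```bash
cat > fit.py <<'E'
from h import *
from scipy.optimize import least_squares
t=grab_frame("top");s=grab_frame("side")
T=lambda a,b:(t,(240+a/4,160+b/4)); S1=lambda a,b:(s,(165+a/5,225+b/5)); S2=lambda a,b:(s,(235+(a-400)/5,160+b/5))
def fit(pts,x0):
    def r(p):
        R=Ro.from_euler("z",p[2]).as_matrix()
        return np.concatenate([proj(f,R@np.array(P,float)+[p[0],p[1],0])-np.array(uv) for (f,uv),P in pts])
    q=least_squares(r,x0,x_scale=[100,100,.1],loss="soft_l1");print(np.round(q.x,3),np.degrees(q.x[2]).round(1),"\n",np.round(r(q.x).reshape(-1,2),1).tolist());return q.x
o=onz(t,368,250,12);print(o)
fit([(T(430,232),(65,80,12)),(T(390,432),(-65,80,12)),(T(650,497),(-65,-80,12)),(T(682,290),(65,-80,12)),
 (S1(40,412),(-65,-80,12)),(S1(325,438),(65,-80,12)),(S1(375,188),(65,80,12))],[o[0],o[1],-.26])
o=onz(t,303,184,100)
fit([(T(132,172),(-29,65,34)),(T(340,180),(-29,-65,34)),(S2(470,402),(-29,-65,34)),(S2(578,395),(29,-65,34)),(S2(457,250),(-29,65,34)),
 (T(152,73),(0,56,178)),(T(362,82),(0,-56,178)),(S2(526,154),(0,-56,178)),(S2(507,42),(0,56,178))],[o[0],o[1],0])
E
python3 fit.py
```

```text
[ 439.69101566 -302.45080583   12.        ]
[ 4.38292e+02 -3.17282e+02 -2.60000e-01] -14.9 
 [[-0.5, -0.8], [-0.7, 1.1], [-0.3, 0.6], [0.2, -0.4], [-0.6, 1.0], [0.4, 1.3], [0.7, -0.6]]
[ 5.83826e+02 -1.37140e+02 -6.90000e-02] -3.9 
 [[-1.2, -0.2], [-0.1, -0.0], [-0.1, -0.8], [0.2, -0.5], [-0.5, -0.2], [0.2, 0.0], [1.3, -0.0], [0.1, 1.0], [0.0, -0.1]]
```

>>> servo_tool:
  commands:
    - {"dp":[36,-27.5,0],"rotation":[0,0,0],"fingers":85}
    - {"dp":[36,-27.5,0],"rotation":[0,0,0],"fingers":85}
    - {"dp":[36,-27.5,0],"rotation":[0,0,0],"fingers":85}
    - {"dp":[36,-27.5,0],"rotation":[0,0,0],"fingers":85}
    - {"dp":[36,-27.5,0],"rotation":[0,0,0],"fingers":85}

```text
clock: 1.1
tool_pos: [295.7, -482.6, 405.0]
orientation: [3.141, -0.0, 0.224]
wrist_force: [0.9, -0.4, -0.4]
gripper_width: 85.1
finger_force: 0.0
```

>>> servo_tool:
  commands:
    - {"dp":[36,-27.5,0],"rotation":[0,0,0],"fingers":85}
    - {"dp":[36,-27.5,0],"rotation":[0,0,0],"fingers":85}
    - {"dp":[36,-27.5,0],"rotation":[0,0,0],"fingers":85}
    - {"dp":[36,-27.5,0],"rotation":[0,0,0],"fingers":85}
    - {"dp":[36,-27.5,0],"rotation":[0,0,0],"fingers":85}

```text
clock: 1.6
tool_pos: [440.7, -308.6, 405.2]
orientation: [3.141, -0.001, 0.224]
wrist_force: [0.3, -0.2, -0.6]
gripper_width: 84.9
finger_force: 0.0
```

>>> servo_tool:
  commands:
    - {"dp":[36,-27.5,0],"rotation":[0,0,0],"fingers":85}
    - {"dp":[36,-27.5,0],"rotation":[0,0,0],"fingers":85}
    - {"dp":[36,-27.5,0],"rotation":[0,0,0],"fingers":85}
    - {"dp":[36,-27.5,0],"rotation":[0,0,0],"fingers":85}
    - {"dp":[35,-27,0],"rotation":[0,0,0],"fingers":85}

```text
clock: 2.1
tool_pos: [584.9, -135.2, 405.0]
orientation: [3.141, -0.001, 0.224]
wrist_force: [0.3, 0.3, -0.2]
gripper_width: 85.0
finger_force: 0.0
```

>>> servo_tool:
  commands:
    - {"dp":[0,0,0],"rotation":[0,0,-8.2],"fingers":85}
    - {"dp":[0,0,0],"rotation":[0,0,-8.2],"fingers":85}
    - {"dp":[0,0,0],"rotation":[0,0,-8.2],"fingers":85}
    - {"dp":[0,0,0],"rotation":[0,0,-8.2],"fingers":85}
    - {"dp":[0,0,0],"rotation":[0,0,-8.2],"fingers":85}

```text
clock: 2.6
tool_pos: [584.0, -136.8, 404.8]
orientation: [3.141, 0.0, 0.945]
wrist_force: [-0.4, -0.3, 0.5]
gripper_width: 85.3
finger_force: 0.0
```

>>> servo_tool:
  commands:
    - {"dp":[0,0,0],"rotation":[0,0,-8.2],"fingers":85}
    - {"dp":[0,0,0],"rotation":[0,0,-8.2],"fingers":85}
    - {"dp":[0,0,0],"rotation":[0,0,-8.2],"fingers":85}
    - {"dp":[0,0,0],"rotation":[0,0,-7.7],"fingers":85}
    - {"dp":[0,0,0],"rotation":[0,0,0],"fingers":85}

```text
clock: 3.1
tool_pos: [583.9, -137.1, 404.7]
orientation: [3.141, -0.0, 1.503]
wrist_force: [0.1, 0.2, -0.2]
gripper_width: 85.3
finger_force: 0.0
```

>>> servo_tool:
  commands:
    - {"dp":[0,0,30],"rotation":[0,0,0],"fingers":85}
    - {"dp":[0,0,30],"rotation":[0,0,0],"fingers":85}
    - {"dp":[0,0,25],"rotation":[0,0,0],"fingers":60}
    - {"dp":[0,0,15],"rotation":[0,0,0],"fingers":40}
    - {"dp":[0,0,0],"rotation":[0,0,0],"fingers":30}
  squeeze: 40

```text
clock: 3.6
tool_pos: [583.3, -136.9, 302.7]
orientation: [-3.137, -0.0, 1.502]
wrist_force: [-0.3, 0.6, -0.4]
gripper_width: 43.2
finger_force: 0.0
```

Run:
```python
import cv2,numpy as np
from h import *
f=grab_frame("side");g=grab_frame("top")
print(observe()["gripper_width"],observe()["tool_pos"])
r=lambda i,x,y,w,h,k:cv2.resize(i[y:y+h,x:x+w],(w*k,h*k),interpolation=cv2.INTER_CUBIC)
cv2.imwrite("pics/g1.png",np.hstack([r(f["color"],215,130,80,130,4),r(g["color"],250,110,110,130,4)])[:,:,::-1])
```

```text
30.323001058433633 [ 584.44447959 -136.70082139  305.45579681]
```

View pics/g1.png

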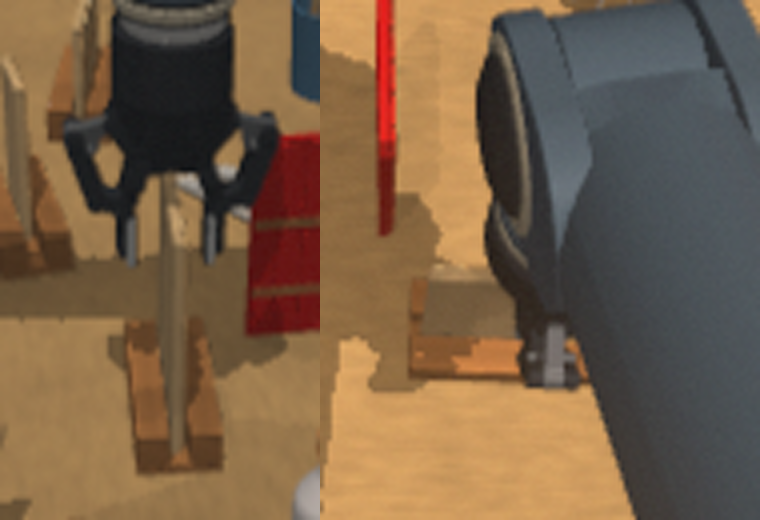

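The fingers, at (127,240) and (210,240) in the left crop, straddle the panel at (175,220). The stick side faces right, which is +x. I'll close and lift.

>>> servo_tool:
  commands:
    - {"dp":[0,0,0],"rotation":[0,0,0],"fingers":15}
    - {"dp":[0,0,0],"rotation":[0,0,0],"fingers":5}
    - {"dp":[0,0,0],"rotation":[0,0,0],"fingers":3}
    - {"dp":[0,0,0],"rotation":[0,0,0],"fingers":3}
    - {"dp":[0,0,0],"rotation":[0,0,0],"fingers":3}
  squeeze: 50

```text
clock: 4.2
tool_pos: [584.6, -136.8, 306.3]
orientation: [3.139, 0.001, 1.503]
wrist_force: [0.3, -0.4, 5.8]
gripper_width: 8.6
finger_force: 49.7
```

>>> servo_tool:
  commands:
    - {"dp":[0,0,-10],"rotation":[0,0,0],"fingers":3}
    - {"dp":[0,0,-10],"rotation":[0,0,0],"fingers":3}
    - {"dp":[0,0,-15],"rotation":[0,0,0],"fingers":3}
    - {"dp":[0,0,-15],"rotation":[0,0,0],"fingers":3}
    - {"dp":[0,0,0],"rotation":[0,0,0],"fingers":3}

```text
clock: 4.7
tool_pos: [584.8, -136.7, 357.9]
orientation: [3.136, 0.001, 1.503]
wrist_force: [0.5, -0.2, -0.7]
gripper_width: 8.2
finger_force: 48.8
```

>>> servo_tool:
  commands:
    - {"dp":[0,0,-25],"rotation":[0,0,0],"fingers":3}
    - {"dp":[0,0,-25],"rotation":[0,0,0],"fingers":3}
    - {"dp":[0,0,-12],"rotation":[0,0,5.5],"fingers":3}
    - {"dp":[0,0,0],"rotation":[0,0,5.5],"fingers":3}
    - {"dp":[0,0,0],"rotation":[0,0,0],"fingers":3}

```text
clock: 5.2
tool_pos: [583.8, -136.8, 417.1]
orientation: [3.141, 0.001, 1.311]
wrist_force: [0.3, -1.2, -0.6]
gripper_width: 8.4
finger_force: 48.9
```

>>> servo_tool:
  commands:
    - {"dp":[-20,-14,0],"rotation":[0,0,0],"fingers":3}
    - {"dp":[-24,-16,0],"rotation":[0,0,0],"fingers":3}
    - {"dp":[-24,-16,0],"rotation":[0,0,0],"fingers":3}
    - {"dp":[-24,-16,0],"rotation":[0,0,0],"fingers":3}
    - {"dp":[-24,-16,0],"rotation":[0,0,0],"fingers":3}

```text
clock: 5.7
tool_pos: [477.6, -229.5, 416.1]
orientation: [-3.14, -0.0, 1.314]
wrist_force: [0.4, -0.7, -0.8]
gripper_width: 8.6
finger_force: 48.9
```

>>> servo_tool:
  commands:
    - {"dp":[-24,-16,0],"rotation":[0,0,0],"fingers":3}
    - {"dp":[-24,-16,0],"rotation":[0,0,0],"fingers":3}
    - {"dp":[-24,-16,0],"rotation":[0,0,0],"fingers":3}
    - {"dp":[-24,-19,0],"rotation":[0,0,0],"fingers":3}
    - {"dp":[0,0,0],"rotation":[0,0,0],"fingers":3}

```text
clock: 6.2
tool_pos: [385.8, -307.4, 415.9]
orientation: [-3.138, 0.002, 1.306]
wrist_force: [-0.6, -0.1, -0.1]
gripper_width: 8.2
finger_force: 49.0
```

>>> servo_tool:
  commands:
    - {"dp":[0,0,0],"rotation":[-4,0,0],"fingers":3}
    - {"dp":[0,0,0],"rotation":[-5,0,0],"fingers":3}
    - {"dp":[0,0,0],"rotation":[-5,0,0],"fingers":3}
    - {"dp":[0,0,0],"rotation":[-3,0,0],"fingers":3}
    - {"dp":[0,0,0],"rotation":[0,0,0],"fingers":3}

```text
clock: 6.7
tool_pos: [389.1, -303.8, 416.2]
orientation: [2.846, -0.0, 1.313]
wrist_force: [-0.3, 0.1, -1.4]
gripper_width: 8.0
finger_force: 49.0
```

```bash
cat > st.py <<'E'
from h import *
s=observe();R=Ro.from_euler("xyz",s["orientation"]).as_matrix()
q=Ro.from_euler("z",-.26).inv()
p=np.array(s["tool_pos"]);c=q.apply(p-[438.3,-317.3,0]);a=q.apply(R[:,2])
print("t",s["clock"],"tcp rack",c.round(1),"toolz",a.round(3),"foot",(c+297.5*a).round(1),"toolx",q.apply(R[:,0]).round(3))
print("F",np.round(q.apply(s["wrist_force"]),1),"grip",s["gripper_width"],s["finger_force"],"j",np.round(s["joint_pos"],2))
E
cat > pic.py <<'E'
import sys
from h import *
f=grab_frame("side");g=grab_frame("top")
r=lambda i,x,y,w,h,k:cv2.resize(i[y:y+h,x:x+w],(w*k,h*k),interpolation=cv2.INTER_CUBIC)
cv2.imwrite(sys.argv[1],np.hstack([r(f["color"],150,170,110,150,4),r(g["color"],330,160,90,150,4)])[:,:,::-1])
E
python3 st.py; python3 pic.py pics/h1.png
```

```text
t 6.7 tcp rack [-5.110e+01  4.000e-01  4.162e+02] toolz [ 0.291  0.001 -0.957] foot [ 35.5   0.6 131.6] toolx [-0.002  1.     0.   ]
F [-0.3  0.  -1.4] grip 8.046635465737063 49.04471576213837 j [ 1.07  0.14 -0.51  1.99 -0.03  0.74  0.34]
```

View pics/h1.png

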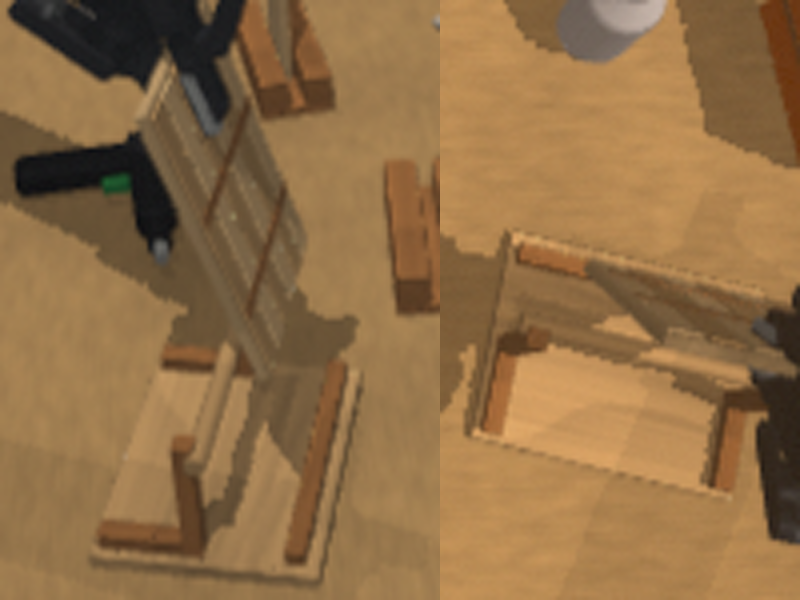

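Run:
```python
from h import *
f=grab_frame("side");s=observe();R=Ro.from_euler("xyz",s["orientation"]).as_matrix();p=np.array(s["tool_pos"])
for y in(-56,56):
  for l in(297.5,127.5):
    P=p+R@np.array([y,0,l]);u=proj(f,P);print(y,l,((u-[150,170])*4).round(0))
```

```text
-56 297.5 [267. 382.]
-56 127.5 [142. 119.]
56 297.5 [304. 243.]
56 127.5 [198.  -5.]
```

>>> servo_tool:
  commands:
    - {"dp":[0,-5.8,19.1],"rotation":[0,0,0],"fingers":3}
    - {"dp":[0,-5.8,19.1],"rotation":[0,0,0],"fingers":3}
    - {"dp":[0,-5.8,19.1],"rotation":[0,0,0],"fingers":3}
    - {"dp":[0,-5.8,19.1],"rotation":[0,0,0],"fingers":3}
    - {"dp":[0,-5.8,19.1],"rotation":[0,0,0],"fingers":3}

```text
clock: 7.35
tool_pos: [390.0, -304.4, 316.1]
orientation: [2.846, -0.0, 1.312]
wrist_force: [-0.4, -0.1, -0.6]
gripper_width: 8.6
finger_force: 49.1
```

>>> servo_tool:
  commands:
    - {"dp":[0,-1.8,6],"rotation":[0,0,0],"fingers":3}
    - {"dp":[0,-1.1,3.5],"rotation":[0,0,0],"fingers":3}
    - {"dp":[0,-1.1,3.5],"rotation":[0,0,0],"fingers":3}
    - {"dp":[0,0,0],"rotation":[0,0,0],"fingers":3}
    - {"dp":[0,0,0],"rotation":[0,0,0],"fingers":3}

```text
clock: 7.85
tool_pos: [389.8, -304.7, 304.0]
orientation: [2.844, 0.001, 1.311]
wrist_force: [0.4, -0.7, -0.3]
gripper_width: 8.3
finger_force: 49.0
```

```bash
python3 st.py; python3 pic.py pics/h2.png
```

```text
t 7.85 tcp rack [-5.01e+01 -3.00e-01  3.04e+02] toolz [ 0.294 -0.001 -0.956] foot [37.2 -0.4 19.6] toolx [-0.     1.    -0.001]
F [ 0.6 -0.6 -0.3] grip 8.285975445589958 48.98338973522186 j [ 1.    0.29 -0.46  2.12  0.09  0.48  0.24]
```

View pics/h2.png

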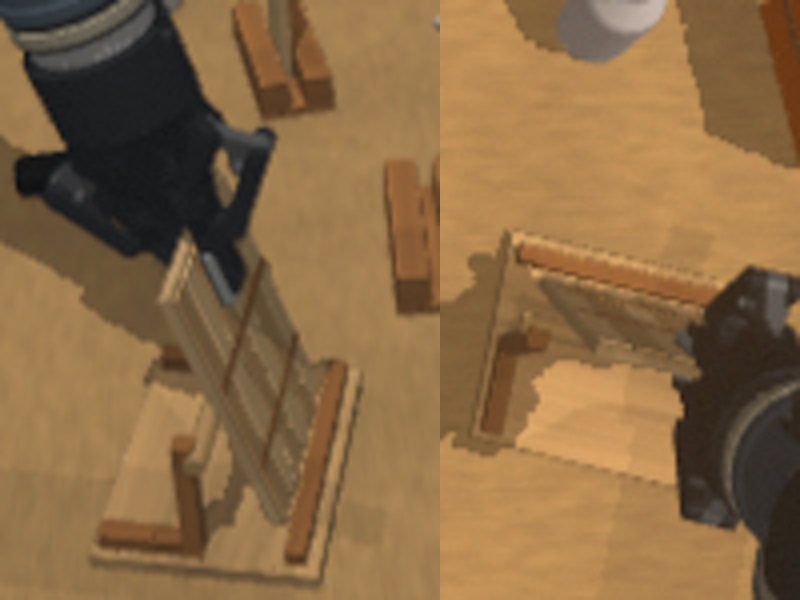

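The foot sits between the bar and the strip, near (278,520) in the left crop, with the sticks facing outward. I'll lower it gently until it touches.

>>> servo_tool:
  commands:
    - {"dp":[0,-0.6,2],"rotation":[0,0,0],"fingers":3}
    - {"dp":[0,-0.6,2],"rotation":[0,0,0],"fingers":3}
    - {"dp":[0,-0.3,1],"rotation":[0,0,0],"fingers":3}
    - {"dp":[0,0,0],"rotation":[0,0,0],"fingers":3}
    - {"dp":[0,0,0],"rotation":[0,0,0],"fingers":3}

```text
clock: 8.45
tool_pos: [389.7, -304.6, 298.5]
orientation: [2.844, 0.0, 1.311]
wrist_force: [-2.2, 0.8, 6.3]
gripper_width: 8.3
finger_force: 49.9
```

>>> servo_tool:
  commands:
    - {"dp":[0,-0.3,1],"rotation":[0,0,0],"fingers":3}
    - {"dp":[0,-0.3,1],"rotation":[0,0,0],"fingers":3}
    - {"dp":[0,0,0],"rotation":[0,0,0],"fingers":3}
    - {"dp":[0,0,0],"rotation":[0,0,0],"fingers":3}

```text
clock: 8.85
tool_pos: [389.9, -304.5, 298.4]
orientation: [2.844, 0.002, 1.311]
wrist_force: [-9.5, 4.9, 22.5]
gripper_width: 8.6
finger_force: 52.8
```

```bash
python3 st.py
```

```text
t 8.85 tcp rack [-5.000e+01 -1.000e-01  2.984e+02] toolz [ 0.294 -0.002 -0.956] foot [37.3 -0.6 14. ] toolx [-0.     1.    -0.002]
F [-10.5   2.3  22.5] grip 8.641063064768586 52.77351379394531 j [ 0.99  0.3  -0.46  2.12  0.09  0.46  0.24]
```

>>> servo_tool:
  commands:
    - {"dp":[0,0.4,-1.4],"rotation":[0,0,0],"fingers":3}
    - {"dp":[0,1.7,0.5],"rotation":[0,0,0],"fingers":3}
    - {"dp":[0,1.6,0.5],"rotation":[0,0,0],"fingers":3}
    - {"dp":[0,0,0],"rotation":[0,0,0],"fingers":3}
    - {"dp":[0,0,0],"rotation":[0,0,0],"fingers":3}

```text
clock: 9.35
tool_pos: [392.0, -305.2, 298.9]
orientation: [2.848, 0.001, 1.311]
wrist_force: [-12.1, 4.5, 23.3]
gripper_width: 8.2
finger_force: 52.9
```

>>> servo_tool:
  commands:
    - {"dp":[0,-5.2,0.1],"rotation":[-1,0,0],"fingers":3}
    - {"dp":[0,-5.2,0.1],"rotation":[-1,0,0],"fingers":3}
    - {"dp":[0,0,0],"rotation":[0,0,0],"fingers":3}
    - {"dp":[0,0,0],"rotation":[0,0,0],"fingers":3}

```text
clock: 9.75
tool_pos: [383.3, -303.1, 295.3]
orientation: [2.809, 0.001, 1.31]
wrist_force: [-6.5, 2.1, 14.4]
gripper_width: 8.2
finger_force: 52.2
```

```bash
python3 st.py
```

```text
t 9.75 tcp rack [-56.8  -0.4 295.3] toolz [ 0.326 -0.001 -0.945] foot [40.4 -0.8 14.1] toolx [ 0.001  1.    -0.001]
F [-6.8  0.3 14.4] grip 8.161304944315743 52.1529346704483 j [ 1.02  0.3  -0.47  2.15  0.08  0.41  0.26]
```

>>> servo_tool:
  commands:
    - {"dp":[0,0.2,-0.7],"rotation":[0,0,0],"fingers":7}
    - {"dp":[0,0,0],"rotation":[0,0,0],"fingers":9}
    - {"dp":[0,0,0],"rotation":[0,0,0],"fingers":11}
    - {"dp":[0,0,0],"rotation":[0,0,0],"fingers":14}
    - {"dp":[0,0,0],"rotation":[0,0,0],"fingers":18}
  squeeze: 20

```text
clock: 10.25
tool_pos: [383.4, -302.8, 294.6]
orientation: [2.81, -0.0, 1.311]
wrist_force: [0.2, -1.1, 0.7]
gripper_width: 17.6
finger_force: 0.0
```

>>> servo_tool:
  commands:
    - {"dp":[0,0,0],"rotation":[0,0,0],"fingers":30}
    - {"dp":[0,0,0],"rotation":[0,0,0],"fingers":40}
    - {"dp":[0,0,0],"rotation":[0,0,0],"fingers":50}
    - {"dp":[0,0,0],"rotation":[0,0,0],"fingers":50}

```text
clock: 10.65
tool_pos: [383.4, -302.9, 294.9]
orientation: [2.81, 0.0, 1.311]
wrist_force: [-0.2, -0.9, -0.3]
gripper_width: 50.1
finger_force: 0.0
```

```bash
python3 st.py; python3 pic.py pics/h3.png
```

```text
t 10.65 tcp rack [-5.680e+01 -2.000e-01  2.949e+02] toolz [ 0.326  0.    -0.945] foot [40.1 -0.2 13.6] toolx [-0.  1. -0.]
F [ 0.1 -0.9 -0.3] grip 50.13334507292604 0.0 j [ 1.02  0.3  -0.48  2.15  0.08  0.41  0.26]
```

View pics/h3.png

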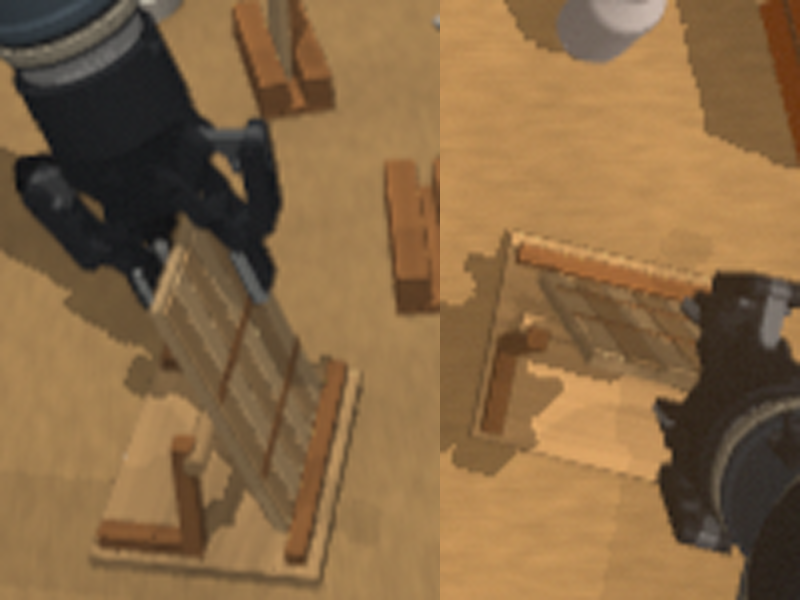

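The panel is free and rests on the bar, with its foot at the strip near (285,530) in the left crop. I'll retreat along the tool axis.

>>> servo_tool:
  commands:
    - {"dp":[0,0,-10],"rotation":[0,0,0],"fingers":50}
    - {"dp":[0,0,-15],"rotation":[0,0,0],"fingers":50}
    - {"dp":[0,0,-20],"rotation":[0,0,0],"fingers":50}
    - {"dp":[0,0,-25],"rotation":[0,0,0],"fingers":50}
    - {"dp":[0,0,-25],"rotation":[0,0,0],"fingers":50}

```text
clock: 11.25
tool_pos: [353.0, -294.6, 386.0]
orientation: [2.81, 0.0, 1.312]
wrist_force: [0.3, 0.1, -0.3]
gripper_width: 50.0
finger_force: 0.0
```

>>> servo_tool:
  commands:
    - {"dp":[0,0,-15],"rotation":[0,0,0],"fingers":50}
    - {"dp":[0,0,0],"rotation":[0,0,0],"fingers":50}
    - {"dp":[0,0,0],"rotation":[0,0,0],"fingers":50}
    - {"dp":[0,0,0],"rotation":[0,0,0],"fingers":50}

```text
clock: 11.65
tool_pos: [348.6, -293.5, 398.1]
orientation: [2.811, -0.001, 1.311]
wrist_force: [0.6, 0.5, -1.3]
gripper_width: 50.2
finger_force: 0.0
```

```bash
python3 st.py; python3 pic.py pics/h4.png
python3 - <<'E'
from h import *
f=grab_frame("side");q=Ro.from_euler("z",-.26)
a=np.radians(20)
for y in(-56,56):
  for l in(0,170):
    P=q.apply(np.array([40.8,y,13.5])+l*np.array([-np.sin(a),0,np.cos(a)]))+[438.3,-317.3,0];print(y,l,((proj(f,P)-[150,170])*4).round(0))
E
```

```text
t 11.65 tcp rack [-92.9  -0.  398.1] toolz [ 0.324  0.001 -0.946] foot [  3.7   0.2 116.7] toolx [-0.001  1.     0.001]
F [ 0.5  0.6 -1.3] grip 50.15817651831143 0.0 j [ 1.17  0.09 -0.56  2.1  -0.11  0.66  0.44]
-56 0 [286. 535.]
-56 170 [158. 315.]
56 0 [319. 391.]
56 170 [208. 180.]
```

View pics/h4.png

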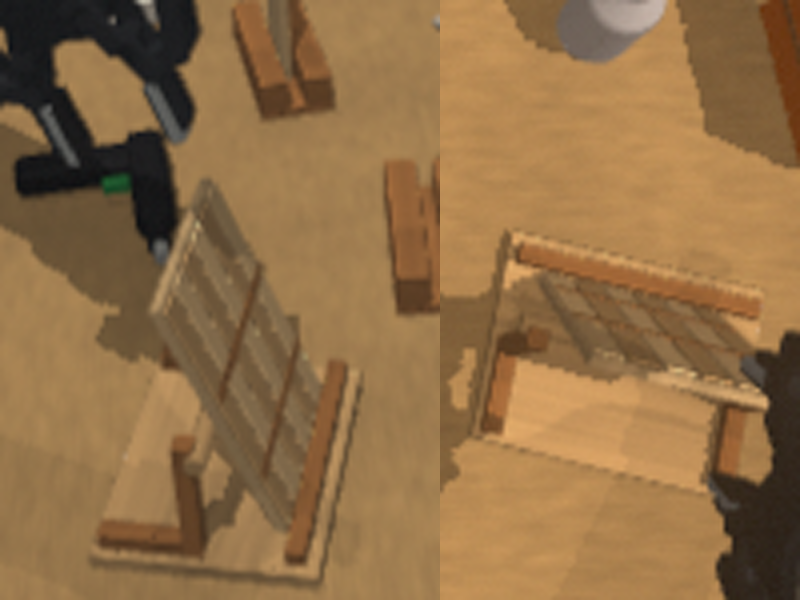

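The panel's corners match the predicted 20° pose: (286,532), (155,312) and (206,180) seen, against (286,535), (158,315) and (208,180) predicted. The gripper is clear, so I'm handing in.

```bash
python3 -c "
from station import *
print(hand_in())"
```

```text
the job is handed in; nothing more can be done
None
```

The tall panel leans at about 20° on the drying stand, foot at the stop strip and sticks facing out; the gripper is clear, I touched neither of the other two panels, and the job is handed in (the hand-in returned no verdict).

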